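# Roll a sample tube onto the reader's line and start the reading

## Robot

A 7-joint arm with a two-finger parallel gripper is mounted at the origin on the work surface. World frame = base frame: x ahead of the robot, y to its left, z up, the work surface at z = 0. Lengths are in m, angles in rad, forces in N, time in s.
With the tool pointing down it reaches from about 0.4 to 0.9 m from the base axis. Payload 5.6 kg.
Tool frame: the origin (TCP) lies midway between the tips of the shut fingers; the grasp point (between the pads) lies 19 mm behind it (r.pinch_z is the distance from the TCP to the grasp point, in m); x points along the fingers, z is the direction in which the jaws open and shut, and the axes are right-handed (so a half turn about x gives the same grasp; the last joint's range is limited). The gripper opens to 92 mm and grips with 3 to 60 N. Pads are 20 mm wide; open, the fingers measure 128 mm over their backs; the gripper's body (75 mm by 189 mm) begins 69 mm behind the grasp point.
Start: joints at [-1.344, 0.468, -0.012, 1.603, 0.006, 1.071, -0.056], TCP at [0.173, 0.626, 0.215] pointing down, gripper open.
Joint ranges: [-2.53, 2.53], [-0.31, 2.02], [-1.57, 1.55], [0.28, 2.44], [-1.29, 4.43], [0.15, 1.84], [-2.92, 2.92]. Speed limits (rad/s): [2.57, 2.57, 3.14, 3.14, 3.14, 3.14, 3.14].

## Interface

Orientations are given as a 3x3 rotation matrix whose columns are the frame's x, y, z axes.
In Python, from rig import r gives the robot as it stands.
- The arm moves only by the shell command python3 -m handwheel 'ROWS' [FORCE]. ROWS is JSON, a list that holds one entry, the list of rows, each a list of 7 numbers: the turn, a rotation vector about the world's x, y, z in units of 8 degrees (1.0 is 8 degrees), then the shift along the world's x, y, z in units of 40 mm (1.0 is 40 mm), then the gripper command: -1 is fully open, 1 is shut, values between are in proportion. A call has 1 to 20 rows; each row shifts and turns the commanded pose from where the row before left it; what a row does not reach is not made up. A row lasts 1/10 s, in which the tool goes at most 50 mm and 8.59 degrees, less where a joint would pass 70% of its speed; a pose out of reach is approached as far as the arm can. A call is refused whole if a number of a shift passes 1 or a number of a turn 1, either way. A call with a gripper value outside its range is refused whole. The fingers move at their own pace and stop on an object; FORCE is the grip in N (left out, the last holds). Time passes only in rows, so rows that do not move let the fingers close. It gives the time, the measured TCP pose, the force and the opening at its end, in the units of the state.
- r.state(): the state, without advancing time (a new reading comes with each control period).
- r.grab_frame(name): name is "scene" or "top"; returns a dict with "pixels" (420x560x3 uint8, red, green, blue), "intrinsics" (3x3 intrinsics, pixels), "xyz" and "attitude" of the camera in the world. Camera axes: x right, y up, looking along -z (the intrinsics and any distortion apply to the point x, -y, -z); pixel columns grow to the right and rows downward; lengths in m; the calibration is good to about 2 mm. A picture is of the moment at which its call begins. There is no depth.
- r.job_done(): hands the job in, once; it reports no verdict.
The state is a dict: "time_s": time; "joints": joint angles; "qvel": joint speeds; "effort": joint torques, N m; "position": TCP position; "tool_rot": TCP orientation; "contact_force": force on the tool from outside, world axes, zero at the start; "torque": the same for the moment, N m; "finger_gap": opening from 0.0 (shut) to 1.0 (fully open).
Only numpy, scipy, OpenCV 4.12 (cv2) and the standard library are available. Lean on these libraries where they do the work, as an engineer would, in place of code of your own. Each camera call takes 0.05 s, during which the arm holds its last target.

## Task

Push the top of the lying glass sample tube sideways with the fingertips so that it rolls over the reader's flat bed onto the marked line, and leave it lying at rest along the line, centred over it. Then press the reader's button fully down. Do not lift the tube or pick anything up, do not press the button before the tube lies on the line, and leave the other things where they stand.

Things in the scene. Friction and masses are not known exactly. Their poses are not given: they have to be found in the camera images.
- reader: Tube reader, fixed on the bench: a flat level rimless bed 300 mm (its x) by 190 mm (its y), 18 mm high, pale on top. Origin: centre of the bed's underside. At its +y side (y = 95 to 180 mm) stands a dark pod 120 mm (x) by 85 mm (y), 36 mm high, with the push button and a small glass display.
- line (a point): Middle of the marked line, on the bed's top, above the reader's origin, 18 mm above the bench. The thin dark line, 4 mm wide and 170 mm long, crosses the middle of the bed along the reader's y axis.
- tube: Glass sample tube with flush steel end caps: a cylinder 28 mm thick, 120 mm long, about 0.11 kg, lying loose on the bed 55 to 100 mm to either side of the line, up to 0.1 rad askew. Origin: its middle, on its axis (32 mm above the bench); its y runs along the tube, its x and z turn as it rolls. It is smooth and rolls easily; pushed slowly (under 50 mm/s) it stops within a few mm of where the push ends.
- start_top (a point): Centre of the top of the reader's button, a round white push button 28 mm in diameter in a black collar on the pod; the top is 54 mm above the bench; it is pressed straight down. At reader x = -25 mm, y = 137.5 mm.
- start (a joint): Travel of the button in m: 0 up, 0.006 fully down. A spring pushes it back up; fully down takes about 5 N.
- vial: Small capped amber glass vial, 30 mm in diameter, 50 mm tall, standing on the reader's bed on the other side of the line from the tube, 55 to 100 mm from the line; bystander. Origin: centre of its underside.
- beaker: Open glass beaker, 66 mm across, 75 mm tall, standing on the bench by the reader's -y side; bystander. Origin: centre of its underside.
- flask: Amber glass bottle with black cap, 54 mm in diameter, 100 mm tall, standing on the bench by the reader's -y side; bystander. Origin: centre of its underside.
- block: Plain wooden block 80 x 50 x 35 mm on the bench by the reader's -y side, behind the beaker and the bottle; bystander. Origin: centre of its underside.
- wash: White plastic wash bottle, 60 mm in diameter, 145 mm tall with a bent spout, on the bench by the reader's +x, +y corner; bystander. Origin: centre of its underside.
- case: Closed blue plastic case 90 x 45 x 32 mm on the bench by the reader's -x, +y corner; bystander. Origin: centre of its underside.
Mind the look-alikes: they are no part of the job. What is meant by the tube is not blue or yellow, and is the larger of those in its own colour.

How it is judged:
By the outcome, as a careful person would: the job done as asked, in the order asked, and still so for the second after the job is handed in, with the robot touching nothing.
It also fails if it takes over 58 s, if anything falls off the work surface, if the arm or the gripper's body presses on something with over 40 N, if the wrist force passes 120 N, or if a joint passes its speed limit or range.

## Working session

There is one attempt and no reset: what is moved stays moved. The work goes in short steps, Python scripts to look and compute and a shell command to move; the robot and the scene stay as the last step left them, time stands still between calls to the robot, and variables do not carry over. Pictures are saved under pics/ and viewed, and the job is handed in when it is done.

```bash
ls; mkdir -p pics; python3 - <<'E'
from rig import r
import cv2
s=r.state(); print({k:s[k] for k in('time_s','position','tool_rot','finger_gap','contact_force')}, r.pinch_z)
for n in('scene','top'):
    f=r.grab_frame(n); cv2.imwrite(f'pics/{n}0.png',f['pixels'][:,:,::-1]); print(n,f.keys(),f['intrinsics'],f['xyz'],f['attitude'])
E
```

```text
pics
{'time_s': 0.0, 'position': array([0.17315615, 0.62593932, 0.21366002]), 'tool_rot': array([[-3.12103167e-04, -9.63825271e-01,  2.66534707e-01],
       [-1.67667727e-03,  2.66534850e-01,  9.63823823e-01],
       [-9.99998546e-01, -1.46080218e-04, -1.69921030e-03]]), 'finger_gap': 1.0028668916624228, 'contact_force': array([ 0.31563368, -0.09210738, -0.13402756])} 0.0187
scene dict_keys(['pixels', 'intrinsics', 'xyz', 'attitude']) [[504.30624911   0.         271.99939704]
 [  0.         504.30624911 208.18559246]
 [  0.           0.           1.        ]] [1.25913903 0.02958891 0.73281961] [[-0.02419647 -0.70499582  0.70879858]
 [ 0.99951031 -0.00298842  0.03114819]
 [-0.01984116  0.70920516  0.7047229 ]]
top dict_keys(['pixels', 'intrinsics', 'xyz', 'attitude']) [[394.84824775   0.         277.07714671]
 [  0.         394.84824775 210.494747  ]
 [  0.           0.           1.        ]] [ 0.50325773 -0.01117357  0.8145208 ] [[ 0.01813483  0.99440052 -0.10410925]
 [-0.99960977  0.01581946 -0.02302267]
 [-0.02124681  0.10448613  0.99429936]]
```

View pics/scene0.png

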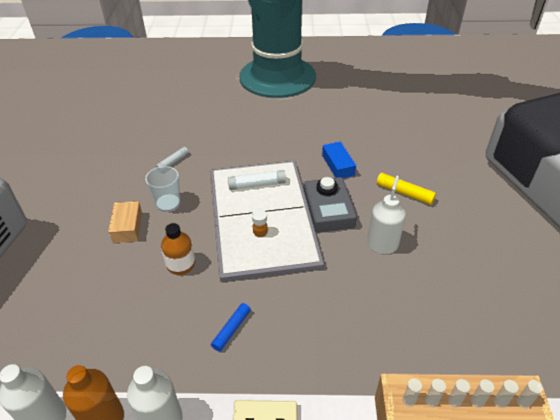

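View pics/top0.png

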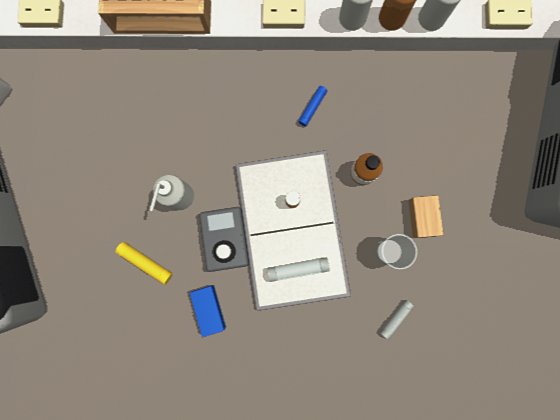

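```bash
cat > h.py <<'E'
import numpy as np, cv2
from rig import r
def ray(f,u,v):
    K=f['intrinsics']; p=np.linalg.solve(K,np.array([u,v,1.])); d=f['attitude']@np.array([p[0],-p[1],-1.])
    return f['xyz'],d
def onz(f,u,v,z):
    o,d=ray(f,u,v); return o+d*(z-o[2])/d[2]
def proj(f,P):
    c=f['attitude'].T@(np.asarray(P)-f['xyz']); q=f['intrinsics']@np.array([c[0],-c[1],-c[2]]); return q[:2]/q[2]
E
python3 - <<'E'
from h import *
f=r.grab_frame('top'); p=f['pixels'][:,:,::-1]
c=cv2.resize(p[145:315,190:355],None,fx=4.5,fy=3.5*1.0,interpolation=cv2.INTER_CUBIC)
c=cv2.resize(p[180:315,195:355],None,fx=4.4,fy=4.4,interpolation=cv2.INTER_CUBIC)
cv2.imwrite('pics/topz.png',c)
hsv=cv2.cvtColor(p,cv2.COLOR_BGR2HSV)
g=cv2.cvtColor(p,cv2.COLOR_BGR2GRAY)
# pale bed
m=((g>190)).astype(np.uint8); m=cv2.morphologyEx(m,cv2.MORPH_CLOSE,np.ones((9,9)))
cs,_=cv2.findContours(m,cv2.RETR_EXTERNAL,cv2.CHAIN_APPROX_NONE)
cs=[k for k in cs if 5000<cv2.contourArea(k)<30000]
for k in cs:
    b=cv2.minAreaRect(k); print(b); 
    for q in cv2.boxPoints(b): print(q,onz(f,*q,.018).round(4))
    print('c',onz(f,*b[0],.018))
    # dark line pixels
    lm=np.zeros_like(g); cv2.drawContours(lm,[k],-1,255,-1); lm=cv2.erode(lm,np.ones((3,3)))
    d=((g<110)&(lm>0)).astype(np.uint8)
    n,l,st,ce=cv2.connectedComponentsWithStats(d)
    for i in range(1,n):
        if st[i,4]>40:
            print(st[i],ce[i])
            pts=np.argwhere(l==i)[:,::-1].astype(float)
            W=np.array([onz(f,*q,.018) for q in pts])[:,:2]
            vx,vy,x0,y0=cv2.fitLine(W.astype(np.float32),cv2.DIST_HUBER,0,.001,.001).ravel()
            t=(W-[x0,y0])@[vx,vy]; print('line',vx,vy,x0,y0,t.min(),t.max(),np.array([x0,y0])+np.array([vx,vy])*(t.min()+t.max())/2)
E
```

```text
((291.89593505859375, 229.82369995117188), (141.1851043701172, 88.0411148071289), 81.25383758544922)
[237.65317 166.74567] [0.6758 0.09   0.018 ]
[324.6705  153.35837] [ 0.7062 -0.0884  0.018 ]
[346.1387  292.90173] [ 0.425  -0.1323  0.018 ]
[259.12137 306.28903] [0.3954 0.0394 0.018 ]
c [ 0.54794194 -0.02333183  0.018     ]
[251 222  82  14 123] [290.95934959 228.52845528]
line 0.16824202 -0.9857457 0.55052143 -0.02139095 -0.08168288723270363 0.08381098144278055 [ 0.55070045 -0.02243983]
((279.5, 18.5), (37.0, 559.0), 90.0)
[-1.1327984e-15  0.0000000e+00] [1.0392 0.6208 0.018 ]
[559.   0.] [ 1.0437 -0.581   0.018 ]
[559.  37.] [ 0.9612 -0.5764  0.018 ]
[ 0. 37.] [0.9541 0.6129 0.018 ]
c [0.99938034 0.00957556 0.018     ]
[204   0   7  12  78] [206.76923077   5.34615385]
line 0.9999761 -0.0069126007 1.028648 0.16683933 -0.013004783604494832 0.012308073639947478 [1.02829967 0.16684174]
[485   2  45  27 237] [501.07594937  22.77637131]
line 0.16163447 0.9868507 0.986093 -0.4657858 -0.04905644589656183 0.04711459612219205 [ 0.98593605 -0.46674396]
[ 20   8  43  19 181] [42.69060773 23.55248619]
line 0.027303716 -0.9996272 0.98398817 0.5303477 -0.041433293127304587 0.049609343935378566 [0.98409978 0.5262612 ]
[263  24  41   4 163] [282.87730061  25.49079755]
line 0.008599727 -0.99996305 0.98427933 0.0007833277 -0.043809762030714273 0.041563097402078475 [0.98426967 0.00190662]
```

View pics/topz.png

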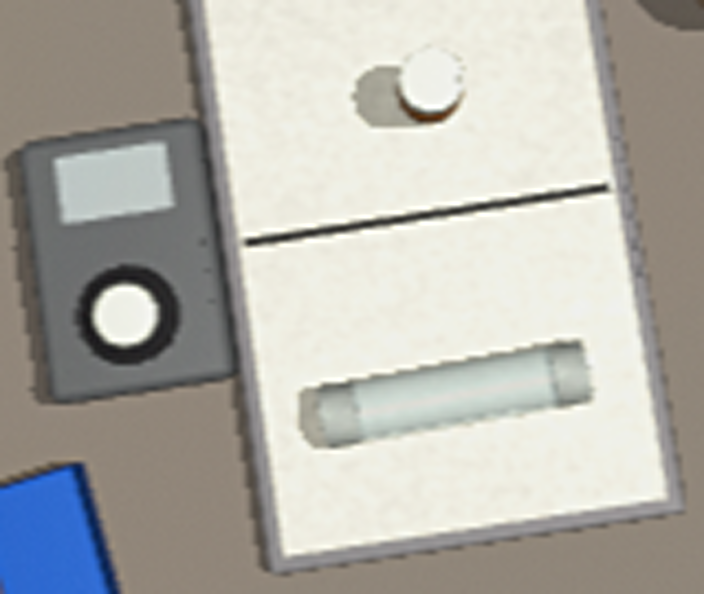

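```bash
cat > m.py <<'E'
from h import *
yaw=0.1690; O=np.array([.5505,-.0222]); ex=np.array([np.cos(yaw),np.sin(yaw)]); ey=np.array([-ex[1],ex[0]])
def rd(P): return np.array([(P[:2]-O)@ex,(P[:2]-O)@ey]).round(4)
def tube(name='top',dbg=None):
    f=r.grab_frame(name); p=f['pixels'].astype(int)
    C=[np.r_[O+ex*a+ey*b,.018] for a,b in((-.143,-.088),(.143,-.088),(.143,.088),(-.143,.088))]
    poly=np.array([proj(f,c) for c in C]).round().astype(int)
    bed=np.zeros(p.shape[:2],np.uint8); cv2.fillPoly(bed,[poly],1)
    rb=p[:,:,0]-p[:,:,2]; g=p.mean(2)
    m=((rb<6)&(g>90)&(bed>0)).astype(np.uint8)
    m=cv2.morphologyEx(m,cv2.MORPH_OPEN,np.ones((3,3),np.uint8))
    n,l,st,ce=cv2.connectedComponentsWithStats(m)
    i=1+np.argmax(st[1:,4]); mm=(l==i).astype(np.uint8)
    k=max(cv2.findContours(mm,cv2.RETR_EXTERNAL,cv2.CHAIN_APPROX_NONE)[0],key=cv2.contourArea)
    b=cv2.minAreaRect(k); B=cv2.boxPoints(b)
    W=np.array([rd(onz(f,*q,.032)) for q in B])
    c=rd(onz(f,*b[0],.032))
    j=np.argsort(W[:,1]); a0=W[j[:2]].mean(0); a1=W[j[2:]].mean(0); d=a1-a0
    print(name,'box',b,'tube reader xy',c,'ends',a0,a1,'len',np.linalg.norm(d).round(4),'askew',np.arctan2(-d[0],d[1]).round(4))
    if dbg:
        o=f['pixels'][:,:,::-1].copy(); cv2.drawContours(o,[k],-1,(0,0,255),1)
        x,y=np.clip(poly.min(0)-30,0,None); X,Y=poly.max(0)+15
        cv2.imwrite(dbg,cv2.resize(o[y:Y,x:X],None,fx=3,fy=3,interpolation=cv2.INTER_NEAREST))
    return f
E
python3 - <<'E'
from m import *
f=tube('top','pics/t1.png'); s=tube('scene','pics/s1.png')
p=f['pixels']; print(p[270,285:300:3],p[272,268:280],p[250,300],p[275,262:268])
# button, vial, wash
for n,(u,v),z in(('button',(223.3,251.8),.054),('vialtop',(292.8,199),.068),('wash',(172,193),.12),('wash base',(172,193),0)):
    P=onz(f,u,v,z); print(n,P.round(4),rd(P))
print('button world exp',O+ex*-.025+ey*.1375)
E
```

```text
top box ((298.2101745605469, 269.17681884765625), (13.641353607177734, 61.52671813964844), 79.87532806396484) tube reader xy [-0.0816 -0.0007] ends [-0.08005 -0.06095] [-0.08305  0.0596 ] len 0.1206 askew 0.0249
scene box ((256.423095703125, 179.38462829589844), (13.27171516418457, 57.304046630859375), 82.87498474121094) tube reader xy [-0.0828  0.    ] ends [-0.0819 -0.0598] [-0.08435  0.0606 ] len 0.1204 askew 0.0203
[[207 218 211]
 [208 219 212]
 [215 221 214]
 [221 222 215]
 [221 221 215]] [[187 192 184]
 [187 193 183]
 [186 192 183]
 [186 193 184]
 [184 190 181]
 [183 189 180]
 [183 189 180]
 [169 177 170]
 [179 191 184]
 [211 221 213]
 [212 221 213]
 [212 219 211]] [239 238 226] [[221 218 199]
 [168 164 152]
 [168 166 152]
 [170 168 153]
 [171 168 155]
 [170 171 158]]
button [0.5014 0.1083 0.054 ] [-0.0264  0.1369]
vialtop [ 0.6039 -0.0235  0.068 ] [ 0.0525 -0.0102]
wash [0.6044 0.1933 0.12  ] [0.0894 0.2034]
wash base [0.6219 0.2287 0.    ] [0.1126 0.2353]
button world exp [0.50272912 0.10913618]
```

```bash
python3 -c "
import cv2,numpy as np
a=cv2.imread('pics/t1.png');b=cv2.imread('pics/s1.png');h=max(a.shape[0],b.shape[0]);print(a.shape,b.shape)
o=np.zeros((h,a.shape[1]+b.shape[1],3),np.uint8);o[:a.shape[0],:a.shape[1]]=a;o[:b.shape[0],a.shape[1]:]=b
f=min(800/o.shape[1],600/h);cv2.imwrite('pics/ts1.png',cv2.resize(o,None,fx=f,fy=f))"
```

```text
(597, 459, 3) (471, 456, 3)
```

View pics/ts1.png

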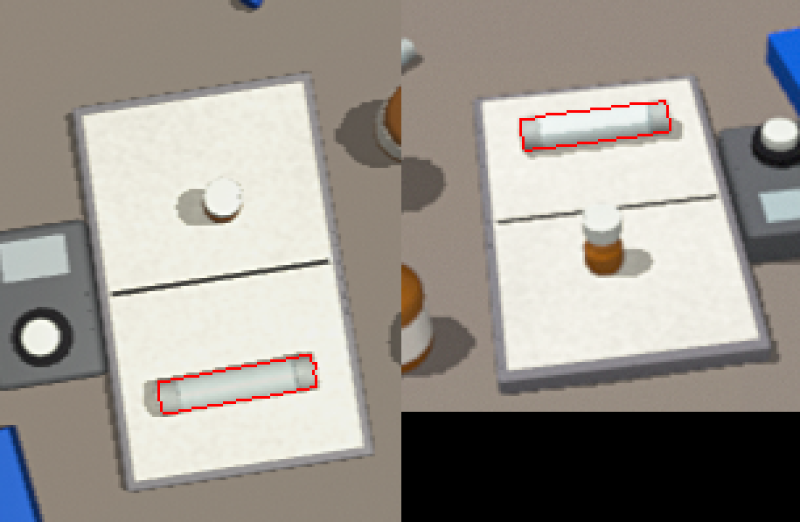

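```bash
python3 -m handwheel '[[[0,0,0,0.58,-0.83,0,-0.52],[0,0,0,0.58,-0.83,0,-0.52],[0,0,0,0.58,-0.83,0,-0.52],[0,0,0,0.58,-0.83,0,-0.52],[0,0,0,0.58,-0.83,0,-0.52],[0,0,0,0.58,-0.83,0,-0.52],[0,0,0,0.58,-0.83,0,-0.52],[0,0,0,0.58,-0.83,0,-0.52],[0,0,0.3,0.16,-0.9,0,-0.52],[0,0,0.3,0.16,-0.9,0,-0.52],[0,0,0.3,0.16,-0.9,0,-0.52],[0,0,0.3,0.16,-0.9,0,-0.52],[0,0,0.3,0.16,-0.9,0,-0.52],[0,0,0.3,0.16,-0.9,0,-0.52]]]'
```

```text
time_s: 1.65
position: [0.3974, 0.1434, 0.2148]
tool_rot: [[0.0, -1.0, 0.017], [0.0, 0.017, 1.0], [-1.0, -0.0, 0.0]]
contact_force: [1.4, 0.2, 0.2]
finger_gap: 0.762
```

```bash
python3 -m handwheel '[[[0,0,0.223,0.137,-0.78,0,-0.52],[0,0,0.223,0.137,-0.78,0,-0.52],[0,0,0.223,0.137,-0.78,0,-0.52],[0,0,0.223,0.137,-0.78,-0.4,-0.52],[0,0,0.223,0.137,-0.78,-0.8,-0.52],[0,0,0.223,0.137,-0.78,-0.8,-0.52],[0,0,0,0,0,-0.8,-0.52],[0,0,0,0,0,0,-0.52],[0,0,0,0,0,0,-0.52]]]'
python3 - <<'E'
from m import *
s=r.state(); print(s['time_s'],s['position'],rd(s['position']),s['tool_rot'].round(4),s['joints'].round(2))
f=r.grab_frame('scene'); cv2.imwrite('pics/s2.png',f['pixels'][:,:,::-1])
E
```

```text
time_s: 2.55
position: [0.4301, -0.0421, 0.1028]
tool_rot: [[-0.001, -0.986, -0.168], [-0.0, -0.168, 0.986], [-1.0, 0.001, 0.0]]
contact_force: [-0.1, -0.6, 0.3]
finger_gap: 0.76
2.55 [ 0.43006034 -0.04212438  0.10282792] [-0.1221  0.0006] [[-1.000e-03 -9.858e-01 -1.677e-01]
 [-1.000e-04 -1.677e-01  9.858e-01]
 [-1.000e+00  1.000e-03  1.000e-04]] [-0.32  0.28  0.39  2.23 -0.17  0.66  1.93]
```

View pics/s2.png

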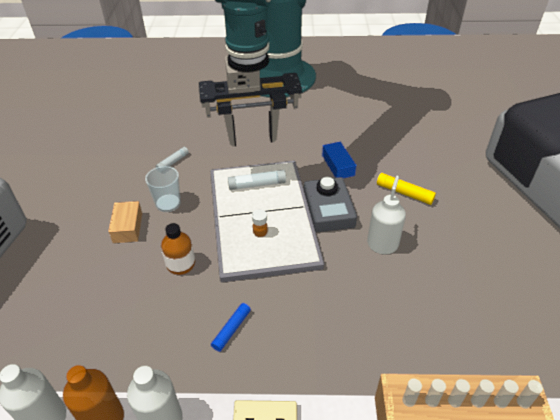

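```bash
python3 -m handwheel '[[[0,0,0,0,0,-0.45,-0.52],[0,0,0,0,0,-0.45,-0.52],[0,0,0,0,0,-0.45,-0.52],[0,0,0,0,0,-0.27,-0.52],[0,0,0,0,0,0,-0.52],[0,0,0,0.0986,0.0168,0,-0.52],[0,0,0,0.0986,0.0168,0,-0.52],[0,0,0,0.0986,0.0168,0,-0.52],[0,0,0,0.0986,0.0168,0,-0.52],[0,0,0,0.0986,0.0168,0,-0.52],[0,0,0,0.0986,0.0168,0,-0.52],[0,0,0,0.0986,0.0168,0,-0.52],[0,0,0,0.0986,0.0168,0,-0.52],[0,0,0,0,0,0,-0.52],[0,0,0,0,0,0,-0.52],[0,0,0,0,0,0,-0.52]]]'
python3 - <<'E'
from m import *
s=r.state(); print(s['time_s'],s['position'],rd(s['position']))
f=tube('scene','pics/s3.png'); 
E
```

```text
time_s: 4.2
position: [0.4615, -0.037, 0.0377]
tool_rot: [[-0.0, -0.986, -0.167], [0.0, -0.167, 0.986], [-1.0, 0.0, 0.0]]
contact_force: [-0.6, -0.1, 0.4]
finger_gap: 0.759
4.2 [ 0.46154993 -0.0369898   0.0377206 ] [-0.0902  0.0004]
scene box ((257.90142822265625, 185.64599609375), (13.71668529510498, 58.42009353637695), 83.41805267333984) tube reader xy [-0.063   0.0007] ends [-0.063  -0.0595] [-0.06355  0.0615 ] len 0.121 askew 0.0045
```

View pics/s3.png

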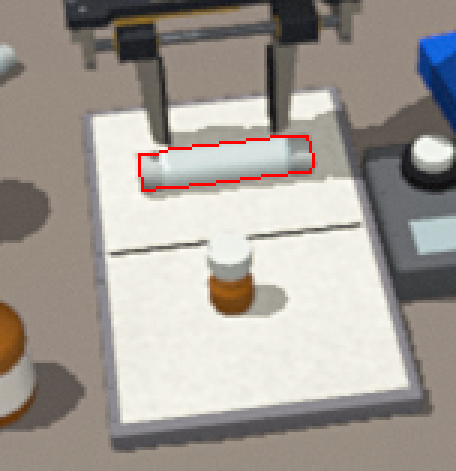

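```bash
python3 -m handwheel '[[[0,0,0,0.0986,0.0168,0,-0.52],[0,0,0,0.0986,0.0168,0,-0.52],[0,0,0,0.0986,0.0168,0,-0.52],[0,0,0,0.0986,0.0168,0,-0.52],[0,0,0,0.0986,0.0168,0,-0.52],[0,0,0,0.0986,0.0168,0,-0.52],[0,0,0,0.0986,0.0168,0,-0.52],[0,0,0,0.0986,0.0168,0,-0.52],[0,0,0,0.0986,0.0168,0,-0.52],[0,0,0,0.0986,0.0168,0,-0.52],[0,0,0,0.0986,0.0168,0,-0.52],[0,0,0,0.05,0.0085,0,-0.52],[0,0,0,0.05,0.0085,0,-0.52],[0,0,0,0.025,0.0043,0,-0.52],[0,0,0,0,0,0,-0.52],[0,0,0,0,0,0,-0.52],[0,0,0,0,0,0,-0.52],[0,0,0,0,0,0,-0.52]]]'
python3 - <<'E'
from m import *
s=r.state(); print(s['time_s'],s['position'],rd(s['position']))
f=tube('scene','pics/s4.png'); f=tube('top','pics/t4.png'); 
E
```

```text
time_s: 6.05
position: [0.51, -0.0287, 0.0378]
tool_rot: [[-0.0, -0.986, -0.167], [0.0, -0.167, 0.986], [-1.0, 0.0, 0.0]]
contact_force: [-0.5, 0.2, -0.2]
finger_gap: 0.756
6.05 [ 0.51002874 -0.02874135  0.03778973] [-0.041   0.0004]
scene box ((260.4855041503906, 200.38055419921875), (14.169017791748047, 59.89493942260742), 83.0887680053711) tube reader xy [-0.0185  0.0003] ends [-0.0183  -0.05955] [-0.01935  0.06085] len 0.1204 askew 0.0087
top box ((264.29998779296875, 251.10000610351562), (14.546475410461426, 29.09295082092285), 18.43494987487793) tube reader xy [-0.0367  0.0599] ends [-0.01115  0.04695] [-0.06205  0.07285] len 0.0571 askew 1.1001
```

View pics/s4.png

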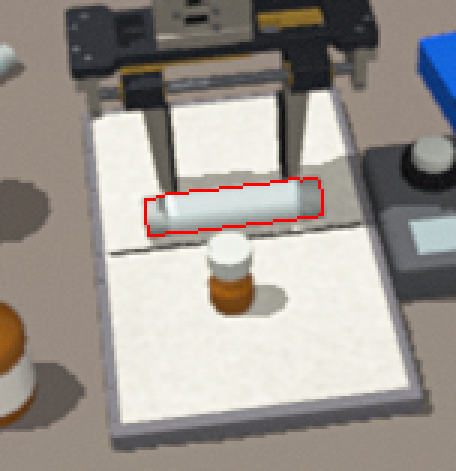

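View pics/t4.png

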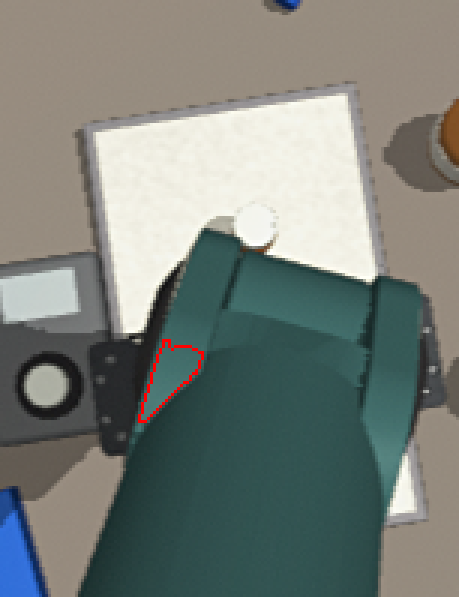

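```bash
python3 -m handwheel '[[[0,0,0,0.07,0.012,0,-0.52],[0,0,0,0.07,0.012,0,-0.52],[0,0,0,0.07,0.012,0,-0.52],[0,0,0,0.05,0.0085,0,-0.52],[0,0,0,0.05,0.0085,0,-0.52],[0,0,0,0.025,0.0043,0,-0.52],[0,0,0,0.025,0.0043,0,-0.52],[0,0,0,0.012,0.002,0,-0.52],[0,0,0,0.012,0.002,0,-0.52],[0,0,0,0,0,0,-0.52],[0,0,0,0,0,0,-0.52],[0,0,0,0,0,0,-0.52],[0,0,0,0,0,0,-0.52]]]'
python3 - <<'E'
from m import *
s=r.state(); print(s['time_s'],s['position'],rd(s['position']))
f=tube('scene','pics/s5.png')
E
```

```text
time_s: 7.45
position: [0.5257, -0.0261, 0.0378]
tool_rot: [[0.001, -0.986, -0.167], [-0.0, -0.167, 0.986], [-1.0, -0.001, -0.0]]
contact_force: [0.0, -0.2, 0.7]
finger_gap: 0.761
7.45 [ 0.52568225 -0.02606392  0.03780023] [-0.0251  0.0004]
scene box ((261.82232666015625, 208.3203125), (19.50162696838379, 60.71903610229492), 83.48019409179688) tube reader xy [0.0043 0.    ] ends [ 0.0036 -0.0597] [0.004   0.06035] len 0.1201 askew -0.0033
```

View pics/s5.png

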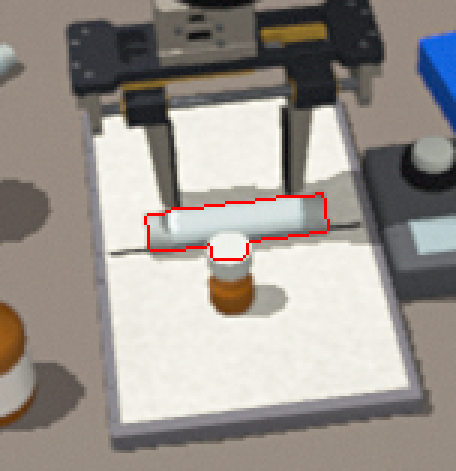

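```bash
python3 -m handwheel '[[[0,0,0,-0.1,-0.017,0,-0.52],[0,0,0,-0.2,-0.034,0,-0.52],[0,0,0,-0.3,-0.051,0,-0.52],[0,0,0,-0.3,-0.051,0,-0.52],[0,0,0,0,0,0.5,-0.52],[0,0,0,0,0,0.8,-0.52],[0,0,0,0,0,0.8,-0.52],[0,0,0,0,0.3,0.3,-0.52],[0,0,0,-0.2,0.8,0,-0.52],[0,0,0,-0.2,0.9,0,-0.52],[0,0,0,-0.2,0.9,0,-0.52],[0,0,0,0,0.9,0,-0.52],[0,0,0,0,0.9,0,-0.52],[0,0,0,0,0,0,-0.52],[0,0,0,0,0,0,-0.52]]]'
python3 - <<'E'
from m import *
s=r.state(); print(s['time_s'],s['position'],rd(s['position']))
f=tube('scene'); f=tube('top','pics/t6.png')
E
```

```text
time_s: 9.0
position: [0.4645, 0.1558, 0.1336]
tool_rot: [[-0.001, -0.986, -0.169], [-0.0, -0.169, 0.986], [-1.0, 0.001, -0.0]]
contact_force: [0.2, 0.6, -0.6]
finger_gap: 0.758
9.0 [0.46452175 0.15581424 0.13356846] [-0.0548  0.1899]
scene box ((262.0016784667969, 208.76451110839844), (19.395647048950195, 60.932708740234375), 83.2901611328125) tube reader xy [0.0056 0.0002] ends [ 0.0051  -0.05965] [0.005   0.06075] len 0.1204 askew 0.0008
top box ((291.51153564453125, 228.57513427734375), (13.305004119873047, 59.9865608215332), 81.25383758544922) tube reader xy [-0.0009  0.    ] ends [-0.0008 -0.0594] [-0.0009  0.0595] len 0.1189 askew 0.0008
```

View pics/t6.png

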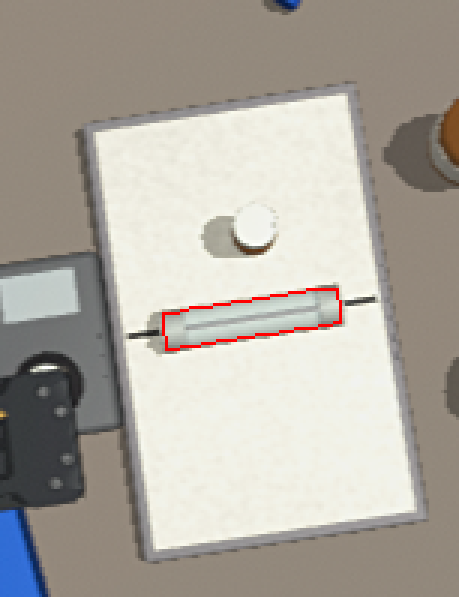

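```bash
python3 - <<'E'
from m import *
def line(p,f):
    g=p.mean(2); out=[]
    for b in (-.075,-.07,.07,.075):
        # sample along reader x at bed height
        a=np.arange(-.01,.0101,.0005); v=[]
        for x in a:
            u=proj(f,np.r_[O+ex*x+ey*b,.018]); v.append(cv2.getRectSubPix(g.astype(np.float32),(1,1),tuple(map(float,u)))[0,0])
        w=np.clip(np.percentile(v,70)-np.array(v)-20,0,None); out.append(round(float((w*a).sum()/w.sum()),4))
    return out
for n in('top','scene'):
    f=r.grab_frame(n); p=f['pixels']; print(n,'line x at bed',line(p.astype(float),f))
    if n=='scene': # tube silhouette edges along reader x at axis height, columns away from vial
        rb=p[:,:,0].astype(int)-p[:,:,2]
        for b in(-.05,-.045,.03,.04,.045,.05):
            a=np.arange(-.03,.03,.001); v=[]
            for x in a:
                u=proj(f,np.r_[O+ex*x+ey*b,.032]).round().astype(int); v.append(rb[u[1],u[0]])
            k=a[np.array(v)<6]; print(b,k.min(),k.max(),(k.min()+k.max())/2)
E
```

```text
top line x at bed [0.0002, -0.0, -0.0, 0.0002]
scene line x at bed [-0.0017, -0.0018, -0.0013, -0.0011]
-0.05 -0.01999999999999999 0.016000000000000042 -0.001999999999999974
-0.045 -0.01899999999999999 0.016000000000000042 -0.0014999999999999736
0.03 -0.021999999999999992 0.018000000000000044 -0.001999999999999974
0.04 -0.022999999999999993 0.017000000000000043 -0.002999999999999975
0.045 -0.021999999999999992 0.017000000000000043 -0.0024999999999999745
0.05 -0.02099999999999999 0.015000000000000041 -0.002999999999999975
```

```bash
python3 -m handwheel '[[[0,0,0,0.31,-0.39,0,1],[0,0,0,0.31,-0.39,0,1],[0,0,0,0.32,-0.4,0,1],[0,0,0,0,0,-0.3,1],[0,0,0,0,0,-0.5,1],[0,0,0,0,0,-0.5,1],[0,0,0,0,0,0,1],[0,0,0,0,0,0,1],[0,0,0,0,0,0,1],[0,0,0,0,0,0,1]]]' 10
python3 - <<'E'
from m import *
s=r.state(); print(s['time_s'],s['position'],rd(s['position']),s['finger_gap'])
f=r.grab_frame('scene'); cv2.imwrite('pics/s7.png',cv2.resize(f['pixels'][130:280,190:390,::-1],None,fx=4,fy=4,interpolation=cv2.INTER_CUBIC))
E
```

```text
time_s: 10.2
position: [0.5036, 0.1089, 0.0827]
tool_rot: [[0.002, -0.986, -0.168], [0.001, -0.168, 0.986], [-1.0, -0.002, 0.0]]
contact_force: [-0.2, 0.1, 0.1]
finger_gap: 0.001
10.2 [0.50358684 0.10890411 0.08265756] [-0.0242  0.1371] 0.0008847475383216414
```

View pics/s7.png

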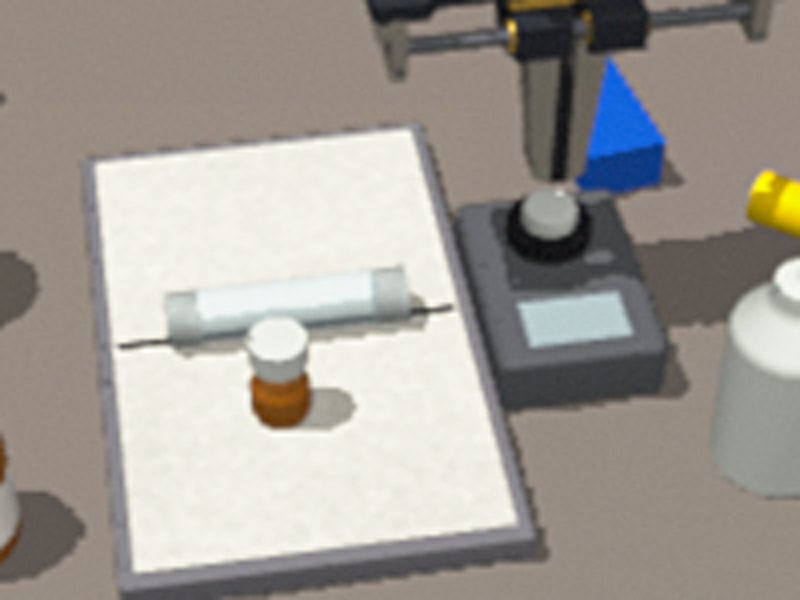

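```bash
python3 -m handwheel '[[[0,0,0,-0.01,0,-0.3,1],[0,0,0,-0.01,0,-0.3,1],[0,0,0,0,0,-0.05,1],[0,0,0,0,0,-0.05,1],[0,0,0,0,0,-0.05,1],[0,0,0,0,0,-0.05,1],[0,0,0,0,0,0,1],[0,0,0,0,0,0,1]]]'
```

```text
time_s: 11.05
position: [0.502, 0.1087, 0.052]
tool_rot: [[-0.001, -0.986, -0.167], [0.001, -0.167, 0.986], [-1.0, 0.001, 0.002]]
contact_force: [-7.9, -1.6, 26.6]
finger_gap: 0.007
```

```bash
python3 - <<'E'
from m import *
f=r.grab_frame('scene'); cv2.imwrite('pics/s8.png',cv2.resize(f['pixels'][150:250,280:400,::-1],None,fx=6,fy=6,interpolation=cv2.INTER_CUBIC))
s=r.state(); print(s['position'],s['contact_force'],s['torque'])
E
```

```text
[0.50200218 0.10869547 0.05205463] [-7.34189607 -1.21998104 25.6269038 ] [-0.24855382  1.98014981  0.03804263]
```

View pics/s8.png

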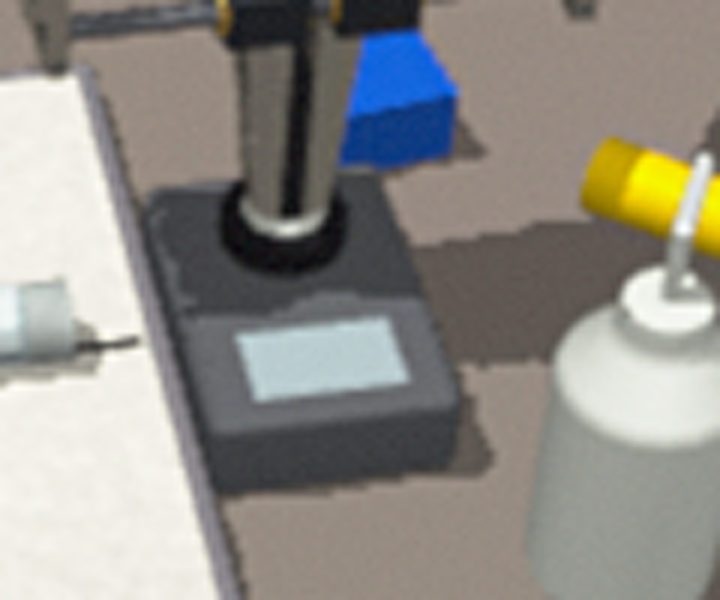

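```bash
python3 - <<'E'
from m import *
f=r.grab_frame('scene')
c=O+ex*-.025+ey*.1375
for z in(.036,.042,.045,.048,.051,.054): print(z,'front',proj(f,np.r_[c+[.014,0],z]).round(1),'collar20',proj(f,np.r_[c+[.020,0],z]).round(1),'TCP',proj(f,[.502,.1087,z]).round(1))
p=cv2.imread('pics/scene0.png')
u=int(round(proj(f,np.r_[c+[.014,0],.05])[0]))
print('before'); print([(v,int(p[v,u].mean())) for v in range(172,200)])
q=f['pixels']; print('now'); print([(v,int(q[v,u].mean())) for v in range(172,200)])
print([(v,int(q[v,u-3].mean()),int(q[v,u+4].mean())) for v in range(180,198)])
E
```

```text
0.036 front [327.3 193.8] collar20 [327.5 195.8] TCP [326.7 188.8]
0.042 front [327.5 191.6] collar20 [327.6 193.7] TCP [326.9 186.6]
0.045 front [327.6 190.5] collar20 [327.7 192.6] TCP [327.  185.5]
0.048 front [327.7 189.4] collar20 [327.8 191.5] TCP [327.  184.4]
0.051 front [327.7 188.3] collar20 [327.9 190.3] TCP [327.1 183.3]
0.054 front [327.8 187.2] collar20 [328.  189.2] TCP [327.2 182.2]
before
[(172, 139), (173, 138), (174, 139), (175, 136), (176, 149), (177, 204), (178, 241), (179, 238), (180, 237), (181, 238), (182, 237), (183, 240), (184, 242), (185, 236), (186, 178), (187, 152), (188, 145), (189, 99), (190, 38), (191, 31), (192, 28), (193, 17), (194, 16), (195, 31), (196, 73), (197, 110), (198, 110), (199, 108)]
now
[(172, 31), (173, 28), (174, 30), (175, 27), (176, 28), (177, 23), (178, 25), (179, 25), (180, 23), (181, 21), (182, 25), (183, 23), (184, 13), (185, 25), (186, 97), (187, 191), (188, 217), (189, 119), (190, 39), (191, 25), (192, 22), (193, 20), (194, 12), (195, 33), (196, 53), (197, 69), (198, 66), (199, 68)]
[(180, 98, 99), (181, 99, 97), (182, 99, 96), (183, 98, 99), (184, 95, 102), (185, 95, 127), (186, 121, 155), (187, 162, 139), (188, 143, 85), (189, 77, 34), (190, 25, 32), (191, 19, 28), (192, 24, 21), (193, 20, 19), (194, 18, 25), (195, 30, 50), (196, 57, 68), (197, 71, 68)]
```

```bash
for i in 1; do :; done; python3 -m handwheel '[[[0,0,0,0,0,0.02,1],[0,0,0,0,0,0,1]]]' | egrep 'pos|force'; python3 -m handwheel '[[[0,0,0,0,0,0.02,1],[0,0,0,0,0,0,1]]]' | egrep 'pos|force'; python3 -m handwheel '[[[0,0,0,0,0,0.05,1],[0,0,0,0,0,0,1]]]' | egrep 'pos|force'; python3 -m handwheel '[[[0,0,0,0,0,0.05,1],[0,0,0,0,0,0,1]]]' | egrep 'pos|force'; python3 -m handwheel '[[[0,0,0,0,0,0.05,1],[0,0,0,0,0,0,1]]]' | egrep 'pos|force'; python3 -m handwheel '[[[0,0,0,0,0,0.05,1],[0,0,0,0,0,0,1]]]' | egrep 'pos|force'
```

```text
position: [0.5019, 0.1087, 0.0522]
contact_force: [-6.2, -1.1, 18.5]
position: [0.5019, 0.1087, 0.0523]
contact_force: [-3.5, -0.2, 12.3]
position: [0.5019, 0.1087, 0.0537]
contact_force: [-2.7, 0.4, 4.6]
position: [0.5019, 0.1087, 0.0554]
contact_force: [-2.1, 0.3, 2.8]
position: [0.5023, 0.1086, 0.0574]
contact_force: [-0.8, 0.3, 2.3]
position: [0.5027, 0.1084, 0.0595]
contact_force: [-0.2, 0.4, 0.2]
```

```bash
python3 -m handwheel '[[[0,0,0,0,0,0.4,1],[0,0,0,0,0,0.8,1],[0,0,0,0,0,0.8,1],[0,0,0,-0.3,0.5,0.5,1],[0,0,0,-0.3,0.5,0,1],[0,0,0,-0.3,0.5,0,1],[0,0,0,0,0,0,1],[0,0,0,0,0,0,1],[0,0,0,0,0,0,1]]]'
python3 - <<'E'
from m import *
f=tube('top'); a=f['pixels']; f=r.grab_frame('scene'); b=f['pixels']
cv2.imwrite('pics/f.png',b[:,:,::-1]); cv2.imwrite('pics/ft.png',a[:,:,::-1])
E
```

```text
time_s: 13.25
position: [0.4669, 0.1675, 0.1593]
tool_rot: [[0.0, -0.986, -0.166], [-0.001, -0.166, 0.986], [-1.0, -0.0, -0.001]]
contact_force: [-0.6, -0.6, -1.0]
finger_gap: 0.007
top box ((291.51153564453125, 228.57513427734375), (13.305004119873047, 59.9865608215332), 81.25383758544922) tube reader xy [-0.0009  0.    ] ends [-0.0008 -0.0594] [-0.0009  0.0595] len 0.1189 askew 0.0008
```

View pics/f.png

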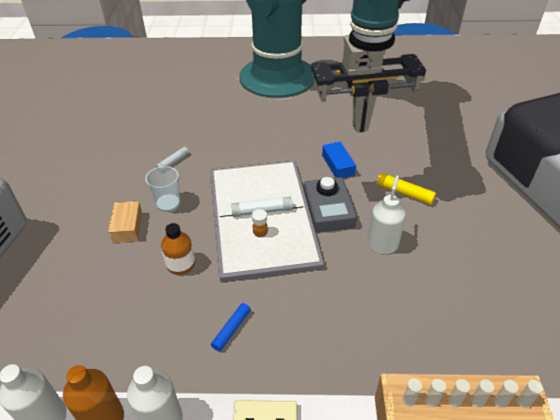

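View pics/ft.png

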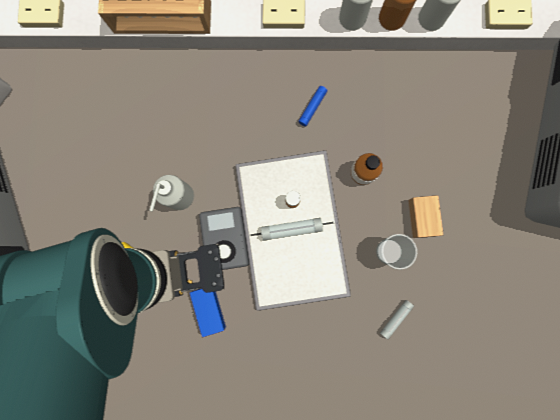

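The tube lies on the line at (291,229) in the top view. Everything else stands where it did, and the gripper is clear of it all.

```bash
python3 -c "
from rig import r
print(r.job_done())"
```

```text
the job is handed in; nothing more can be done
None
```

The tube is on the line, the button has been pressed fully down, and the job is handed in at about 13 s of the 58 s allowed.

- **Tube:** I rolled it about 81 mm with the open fingertips, at 40 mm/s or less. It lies at rest along the line, about 0.9 mm short of dead centre in both camera views. It is centred along the line's length and under 0.001 rad askew. I left the 0.9 mm alone because it is within the measuring error. It did not move between the reading before the press and the one after.
- **Button:** I pressed it once, after the tube was in place, with the fingers shut. It met a hard stop, peaking at about 27 N on the fingertips. As I lifted off, the force followed a spring over about 6 mm of travel, with about 5 N at the stop, so it was fully down.
- **Disagreement:** The stop came at a measured TCP height of 52 mm, not the expected 48 mm. The fingertips seem to reach about 4 mm past the reported TCP. The 6 mm of travel and the pictures agree with a full press.
- **False readings:** One scene-camera reading put the tube about 5 mm past the line because the vial's cap had merged into the tube's outline. Another reading, from the top camera, was blocked by the arm. I used neither.
- **Other things:** By eye in the final pictures, the vial, beaker, bottle, block, wash bottle, case and look-alikes are where they started, and the robot is touching nothing.

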